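# Put the battery packs on charge

## Task

Put all the battery packs lying on the desk on charge: for each one pull the dust cap off a charger bay, put the cap in the yellow bin, and slide the pack, wide foot first, along that bay until the spring catch clicks shut behind its foot. Leave the caps on any bays you do not need, and only when every pack is in switch the charger on at its rocker. Do not disturb the bottle and the spool.

Things in the scene. Friction and masses are not known exactly. Their poses are not given: they have to be found in the camera images.
- charger: black desk charger, fixed: base plate 148 (x) x 266 (y) x 8 mm, three bays 70 mm apart and a switch pod at the -y end. Origin on the desk under it (plate x -79 to +69 mm); x is the way packs slide in (away from the robot), y left, z up. Bay axes at y = +88, +18, -52 mm (bays 1, 2, 3), floors at z 8, stop face at x = +35. Contact blocks behind the stops: x +35 to +58, 36 mm wide, top z 42
- yellow_bin: yellow open bin, 134 (its x) x 159 (its y) x 51 mm high, loose, 55 g; inside about x -52 to +49, y -64 to +64 mm; the wall towards its +x is only 24 mm high. Origin at the centre of its underside, z up. The caps taken off go in here. An instrument 168 mm high stands beyond it, at world y below -0.317
- mains_switch (a joint): rocker switch of the charger (hinge along the charger's y): 0 = off (far half up), 0.44 = on (far half pressed down); stays where it is left, needs about 2 to 3 N at the far end
- switch_far_end (a point): point on top of the rocker (40 x 20 mm, along x, y) 13 mm beyond its hinge towards the charger's +x: press straight down here, it sinks 6 mm. At the start about z = 46 mm; the pod round it is 37 mm wide and 34 mm high
- bottle_1: small dropper bottle, 33 mm across, 102 mm high, standing; bystander, origin under its centre
- sleeve_spool: spool, 52 mm across, 40 mm high, standing; bystander, origin under its centre
- bay1 (a point): where the origin of a pack fully home in bay 1 lies: on the bay floor (z 8 mm), 39 mm in front of the stop face; axes as the charger's. A cap pressed fully on this bay has its origin 46.5 mm further along x and 2 mm higher. Behind the charger the wall stands at world x = 0.60, with trunking out to x = 0.57 at z 0.17 to 0.21
- mouth1 (a point): on the floor of bay 1 before its open end, 66 mm nearer the robot than bay1: set a pack's origin here and slide it 66 mm along charger x. The slot for the foot is 54 mm wide between guides (z 8 to 18.5, from the stop 56 mm towards the robot, then a round nose to 64 mm). Lips (z 18.5 to 22.5, 44 mm apart) cover the foot over the last 34 mm: it must slide in, not drop in
- catch1 (a joint): steel spring catch of bay 1: a bolt in the guide on its +y side, 37 to 54 mm from the stop, z 8 to 17 (thumb tab to 25 mm). 0 = sprung out, 6 mm into the slot; up to 0.0075 m = pushed aside. Its bevel faces the robot: the pack's foot pushes it aside (about 3 to 7 N along the slide) and it springs back to 0 behind the foot when the pack is within 1.5 mm of home
- pack1: battery pack, grey body 78 (x) x 40 (y) x 50 mm, 0.28 to 0.46 kg; under its front (x +3 to +39 mm) a wider black foot, 52 wide x 8 mm high; front +x has the contact slots. Origin at the centre of its underside, z up. Grip across the 40 mm; in a bay keep the finger tips 18 mm or more above its underside; packs in neighbouring bays stand 30 mm apart. May be absent
- cap1: white hollow dust cap, 42 (x) x 51 (y) x 58 mm, 50 g, pressed over a bay's contact block, held by spring detents; it keeps a pack from going home. Grip rib on top, 28 (x) x 14 (y) mm, centred at x -3.5 mm, z 36 to 58 above the origin: pinch across y, pull straight up (4 to 8 N; free after 10 mm, clear after 32 mm). Origin under its front part, midway along x and y, z up
- bay2 (a point): where the origin of a pack fully home in bay 2 lies: on the bay floor (z 8 mm), 39 mm in front of the stop face; axes as the charger's. A cap pressed fully on this bay has its origin 46.5 mm further along x and 2 mm higher. Behind the charger the wall stands at world x = 0.60, with trunking out to x = 0.57 at z 0.17 to 0.21
- mouth2 (a point): on the floor of bay 2 before its open end, 66 mm nearer the robot than bay2: set a pack's origin here and slide it 66 mm along charger x. The slot for the foot is 54 mm wide between guides (z 8 to 18.5, from the stop 56 mm towards the robot, then a round nose to 64 mm). Lips (z 18.5 to 22.5, 44 mm apart) cover the foot over the last 34 mm: it must slide in, not drop in
- catch2 (a joint): steel spring catch of bay 2: a bolt in the guide on its +y side, 37 to 54 mm from the stop, z 8 to 17 (thumb tab to 25 mm). 0 = sprung out, 6 mm into the slot; up to 0.0075 m = pushed aside. Its bevel faces the robot: the pack's foot pushes it aside (about 3 to 7 N along the slide) and it springs back to 0 behind the foot when the pack is within 1.5 mm of home
- pack2: battery pack, grey body 78 (x) x 40 (y) x 50 mm, 0.28 to 0.46 kg; under its front (x +3 to +39 mm) a wider black foot, 52 wide x 8 mm high; front +x has the contact slots. Origin at the centre of its underside, z up. Grip across the 40 mm; in a bay keep the finger tips 18 mm or more above its underside; packs in neighbouring bays stand 30 mm apart. May be absent
- cap2: white hollow dust cap, 42 (x) x 51 (y) x 58 mm, 50 g, pressed over a bay's contact block, held by spring detents; it keeps a pack from going home. Grip rib on top, 28 (x) x 14 (y) mm, centred at x -3.5 mm, z 36 to 58 above the origin: pinch across y, pull straight up (4 to 8 N; free after 10 mm, clear after 32 mm). Origin under its front part, midway along x and y, z up
- bay3 (a point): where the origin of a pack fully home in bay 3 lies: on the bay floor (z 8 mm), 39 mm in front of the stop face; axes as the charger's. A cap pressed fully on this bay has its origin 46.5 mm further along x and 2 mm higher. Behind the charger the wall stands at world x = 0.60, with trunking out to x = 0.57 at z 0.17 to 0.21
- mouth3 (a point): on the floor of bay 3 before its open end, 66 mm nearer the robot than bay3: set a pack's origin here and slide it 66 mm along charger x. The slot for the foot is 54 mm wide between guides (z 8 to 18.5, from the stop 56 mm towards the robot, then a round nose to 64 mm). Lips (z 18.5 to 22.5, 44 mm apart) cover the foot over the last 34 mm: it must slide in, not drop in
- catch3 (a joint): steel spring catch of bay 3: a bolt in the guide on its +y side, 37 to 54 mm from the stop, z 8 to 17 (thumb tab to 25 mm). 0 = sprung out, 6 mm into the slot; up to 0.0075 m = pushed aside. Its bevel faces the robot: the pack's foot pushes it aside (about 3 to 7 N along the slide) and it springs back to 0 behind the foot when the pack is within 1.5 mm of home
- pack3: battery pack, grey body 78 (x) x 40 (y) x 50 mm, 0.28 to 0.46 kg; under its front (x +3 to +39 mm) a wider black foot, 52 wide x 8 mm high; front +x has the contact slots. Origin at the centre of its underside, z up. Grip across the 40 mm; in a bay keep the finger tips 18 mm or more above its underside; packs in neighbouring bays stand 30 mm apart. May be absent
- cap3: white hollow dust cap, 42 (x) x 51 (y) x 58 mm, 50 g, pressed over a bay's contact block, held by spring detents; it keeps a pack from going home. Grip rib on top, 28 (x) x 14 (y) mm, centred at x -3.5 mm, z 36 to 58 above the origin: pinch across y, pull straight up (4 to 8 N; free after 10 mm, clear after 32 mm). Origin under its front part, midway along x and y, z up

How it is judged:
By the outcome, as a careful person would: the job done as asked, in the order asked, and still so for the second after the job is handed in, with the robot touching nothing.
Of pack1, pack2, pack3 only 2 to 3 are there at a start; the rules pass over those that are not, and their reading is None.
At some moment in a run one of pack1, pack2, pack3, yellow_bin may be knocked a few centimetres aside while the robot is not near it.
Once in a run the grip may slacken for a moment while it holds something.
It also fails if it takes over 210 s, if anything falls off the work surface, if the arm or the gripper's body presses on something with over 40 N, if the wrist force passes 120 N, or if a joint passes its speed limit or range.

## Robot

A 6-joint arm with a two-finger parallel gripper is mounted at the origin on the work surface; the furniture and walls round the work are solid. World frame = base frame: x ahead of the robot, y to its left, z up, the work surface at z = 0. Lengths are in m, angles in rad, forces in N, time in s.
With the tool pointing down it reaches from about 0.275 to 0.75 m from the base axis. Payload 10.2 kg.
Tool frame: the origin (TCP) lies at the very end of the fingers, on their centre line; the grasp point (between the pads) lies 19 mm behind it; z points along the fingers, y is the line along which they close (so a half turn about z gives the same grasp; the last joint's range is limited). The gripper opens to 88 mm and grips with 3 to 60 N. Pads are 18 mm wide; open, the fingers measure 123 mm over their backs; the gripper's body (75 mm by 187 mm) begins 45 mm behind the grasp point.
Start: joints at [-1.544, 0.313, 1.498, -0, 1.331, -0.223], TCP at [0.13, -0.509, 0.239] pointing down, gripper open.
Joint ranges: [-2.94, 2.94], [-0.97, 2.17], [0.19, 2.56], [-1.23, 4.37], [0.02, 3.11], [-2.88, 2.88]. Speed limits (rad/s): [2.39, 2.39, 3.01, 3.14, 3.14, 3.14].

## Interface

Orientations are given as a unit quaternion [w, x, y, z].
In Python, from rig import manip, eyes, sensors gives the robot as it stands (manip), with the cameras (eyes) and the readings (sensors).
- The arm moves only by the shell command python3 steer.py 'ROWS' [OPENING] [FORCE]. ROWS is rows parted by semicolons, their numbers by spaces, 1 to 12 of them, each of 6 numbers: dx, dy, dz in m, then a rotation vector rx, ry, rz in rad; each row is the pose to reach, as a shift and turn from the pose commanded when the command began, along the tool's axes at that moment; what a row does not reach only later rows make up. A row lasts 1/12 s, in which the tool goes at most 0.0417 m and 0.125 rad, less where a joint would pass 70% of its speed; a pose out of reach is approached as far as the arm can. OPENING is the opening from 0.0 (shut) to 1.0 (fully open), set as the command begins (- or left out keeps the last). The fingers move at their own pace and stop on an object; FORCE is the grip in N (left out, the last holds). Time passes only in rows, so rows that do not move let the fingers close. It prints the time, the measured TCP pose, the force, the opening and the grip force at its end.
- sensors.read_state(): the state, without advancing time (a new reading comes with each control period).
- eyes.capture(name): name is "scene" or "top" or "wrist"; returns a dict with "color" (400x640x3 uint8, red, green, blue), "depth" (400x640 float32, m along the optical axis (not along the pixel's ray), 0 where there is no reading), "fx", "fy", "cx", "cy" (pixels), "k1" (the pictures are not rectified: a ray, as slopes to the right and down, at radius r is drawn at 1 + k1 r^2 times it, then the intrinsics apply), "R" (3x3) and "t" (3): a world point X has camera coordinates R X + t; the wrist camera has in their place "tool_from_camera" (4x4, takes a point from camera to tool coordinates, whose origin is the TCP and whose axes are the flange's). Camera axes: x right, y down, z forward; pixel columns grow to the right and rows downward; lengths in m; the calibration is good to about 2 mm. A picture is of the moment at which its call begins: read the wrist's pose just before it.
- manip.sign_off(): hands the job in; it is judged then, once.
The state is a dict: "time_s": time; "joint_positions": joint angles; "dq": joint speeds; "effort": joint torques, N m; "position": TCP position; "eef_rot": TCP orientation; "ft_force": force on the tool from outside, world axes, zero at the start; "wrist_torque": the same for the moment, N m; "gripper_width": opening from 0.0 (shut) to 1.0 (fully open); "grasp_force": force on a finger pad.
Only numpy, scipy, OpenCV 4.12 (cv2) and the standard library are available. Lean on these libraries where they do the work, as an engineer would, in place of code of your own. Each camera call takes 0.05 s, during which the arm holds its last target. There are 200 camera calls.

## Working session

There is one attempt and no reset: what is moved stays moved. The work goes in short steps, Python scripts to look and compute and a shell command to move; the robot and the scene stay as the last step left them, time stands still between calls to the robot, and variables do not carry over. Pictures are saved under pics/ and viewed, at most 14 in all, crops included, and the job is handed in when it is done.

```bash
ls; mkdir -p pics
cat > h.py <<'E'
import numpy as np, cv2
from rig import manip, eyes, sensors
from scipy.spatial.transform import Rotation as Ro
def cap(n):
    s=sensors.read_state(); c=eyes.capture(n); c['s']=s
    if n=='wrist':
        q=s['eef_rot']; T=np.eye(4); T[:3,:3]=Ro.from_quat([q[1],q[2],q[3],q[0]]).as_matrix(); T[:3,3]=s['position']
        W=T@np.array(c['tool_from_camera']); c['R']=W[:3,:3].T; c['t']=-c['R']@W[:3,3]
    return c
def cloud(c):
    v,u=np.mgrid[0:400,0:640].astype(float)
    x=(u-c['cx'])/c['fx']; y=(v-c['cy'])/c['fy']; xd,yd=x,y
    for _ in range(8):
        f=1+c['k1']*(x*x+y*y); x,y=xd/f,yd/f
    d=c['depth']; P=np.stack([x*d,y*d,d],-1)
    return (P-np.array(c['t']))@np.array(c['R'])
def save(c,n): cv2.imwrite('pics/'+n,c['color'][:,:,::-1])
def project(c,X):
    p=np.asarray(X)@np.array(c['R']).T+c['t']; a=p[...,:2]/p[...,2:]
    a=a*(1+c['k1']*(a**2).sum(-1,keepdims=True)); return a*[c['fx'],c['fy']]+[c['cx'],c['cy']]
E
python3 - <<'E'
from h import *
for n in('scene','top'):
    c=cap(n); save(c,n+'0.png'); np.savez('pics/'+n+'0.npz',P=cloud(c),C=c['color'])
    print(n,np.round(-np.array(c['R']).T@c['t'],3))
print(c['s'])
E
```

```text
pics
rig.py
steer.py
scene [0.095 0.714 0.784]
top [ 0.343 -0.015  1.03 ]
{'time_s': 0.05, 'joint_positions': array([-1.54440888e+00,  3.13439536e-01,  1.49840115e+00, -1.81184703e-05,
        1.33096909e+00, -2.23395267e-01]), 'dq': array([ 0.0009422 , -0.00118927,  0.00115928, -0.00147089, -0.00098637,
        0.00187064]), 'effort': array([ 4.10345849e-03, -4.03259790e+01, -2.52968431e+01,  6.97558187e-02,
        3.41997819e-02, -5.51593178e-05]), 'position': array([ 0.12975666, -0.50847686,  0.23817994]), 'eef_rot': array([-6.06478771e-04,  9.92210754e-01,  1.24569053e-01,  5.10930059e-05]), 'ft_force': array([ 0.38295836, -1.36342577,  0.15968307]), 'wrist_torque': array([ 0.02459066, -0.05705473,  0.00880042]), 'grasp_force': 0.0, 'gripper_width': 0.9961286151975008}
```

View pics/top0.png

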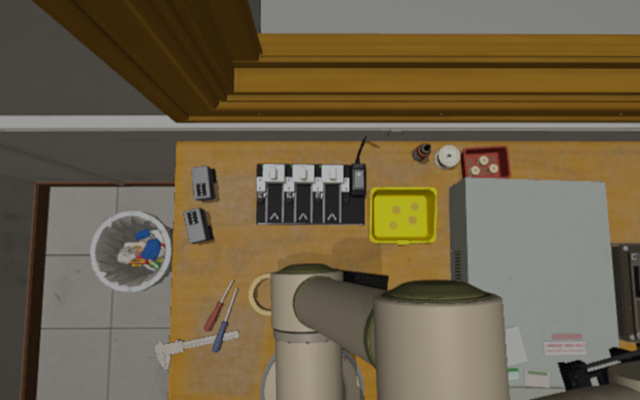

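View pics/scene0.png

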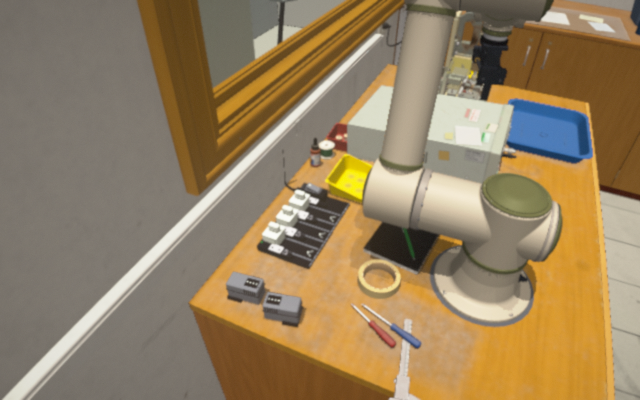

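The top view shows two packs at (203,182) and (198,226), the charger with three capped bays at (310,194) and its pod at (358,180). The bin is at (403,216), the bottle at (422,152) and the spool at (447,157). The scene view agrees, with the packs at (245,287) and (282,306). Next I'll measure them.

Run:
```python
from h import *
d=np.load('pics/top0.npz');P,C=d['P'],d['C']
img=np.hstack([cv2.resize(C[155:250,180:245],None,fx=5,fy=5,interpolation=2),cv2.resize(C[155:250,250:340],None,fx=5,fy=5,interpolation=2)])
cv2.imwrite('pics/crop.png',img[:,:,::-1])
def rect(m,n):
    x=P[m][:,:2].astype(np.float32)*1000; print(n,m.sum(),cv2.minAreaRect(x),'med z',np.median(P[m][:,2]),x.mean(0))
v,u=np.mgrid[0:400,0:640]
Z=P[:,:,2]
box=lambda a,b,c,e:(u>=a)&(u<b)&(v>=c)&(v<e)
print('desk z',[np.median(Z[box(*b)]) for b in((225,245,180,230),(300,340,235,250),(185,215,260,280))])
rect(box(183,225,160,206)&(Z>.04)&(Z<.07),'A'); rect(box(180,222,206,250)&(Z>.04)&(Z<.07),'B')
for i,(a,b) in enumerate(((256,288),(288,318),(318,348))):rect(box(a,b,155,235)&(Z>.06)&(Z<.08),'rib%d'%i)
rect(box(250,368,155,235)&(Z>.004)&(Z<.02),'plate')
rect(box(346,372,155,200)&(Z>.028)&(Z<.06),'pod')
rect(box(364,442,180,250)&(Z>.04)&(Z<.06),'binrim'); rect(box(364,442,180,250)&(Z>.015)&(Z<.06),'binall')
d=np.load('pics/scene0.npz');Ps=d['P'];
for n,Q in(('top',P),('scene',Ps)):
    m=(Q[...,2]>.045)&(Q[...,2]<.056)&(Q[...,1]>.2)&(Q[...,0]>.2)
    k,l,st,_=cv2.connectedComponentsWithStats(m.astype(np.uint8))
    for j in range(1,k):
        if st[j,4]>80: x=Q[l==j]; print(n,st[j],x.mean(0).round(3),cv2.minAreaRect(x[:,:2].astype(np.float32)*1000))
```

```text
desk z [np.float64(-0.0007690853184919005), np.float64(-0.0006197836701480372), np.float64(-0.0010685113156264387)]
A 577 ((489.850341796875, 259.9939270019531), (77.63927459716797, 43.02140808105469), 7.739605903625488) med z 0.04897073622589483 [488.7858  259.10626]
B 592 ((388.1616516113281, 272.42840576171875), (77.63365173339844, 42.17104721069336), 13.312995910644531) med z 0.04896931171107769 [388.1009  271.20306]
rib0 72 ((510.0827331542969, 88.60865783691406), (28.097837448120117, 11.937795639038086), 1.3333466053009033) med z 0.06684297271684193 [509.86584  88.5935 ]
rib1 71 ((508.4281005859375, 18.933679580688477), (11.756086349487305, 26.268280029296875), 89.85176849365234) med z 0.06679785718239538 [508.3732    18.989237]
rib2 72 ((508.3179931640625, -50.86019515991211), (11.793845176696777, 26.275362014770508), 89.8182144165039) med z 0.06703237981124482 [508.1261   -50.811966]
plate 4179 ((470.02081298828125, 1.7225494384765625), (268.95611572265625, 195.52084350585938), 87.42821502685547) med z 0.007989958768312502 [443.38126    4.709314]
pod 503 ((492.8642578125, -11
[... 635 characters left out ...]
9 0.26  0.049] ((489.9542236328125, 259.8291931152344), (77.616943359375, 42.998966217041016), 7.3971428871154785)
top [183 208  23  35 561] [0.388 0.272 0.049] ((388.14599609375, 272.4893798828125), (77.61434173583984, 41.46931457519531), 13.267077445983887)
scene [ 87 246 133 154 601] [0.601 0.438 0.051] ((601.166015625, 408.93218994140625), (416.8301696777344, 5.832245826721191), 89.9545669555664)
scene [226 272  38  22 534] [0.487 0.265 0.05 ] ((488.59832763671875, 262.9427185058594), (78.71165466308594, 44.5192756652832), 6.829988956451416)
scene [263 292  38  22 593] [0.386 0.277 0.05 ] ((386.7113037109375, 274.861572265625), (78.57109832763672, 43.562095642089844), 11.906307220458984)
```

View pics/crop.png

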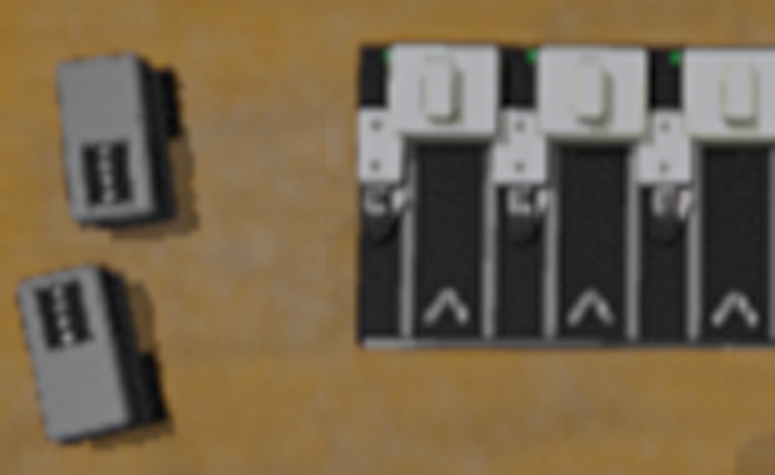

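The packs' dark top pattern is at one end and the foot at the other. Pack A (upper) has its foot towards +x. Pack B (lower) appears to face the robot, with its foot at (150,390). I'll confirm both with the wrist camera.

```bash
cat > d.py <<'E'
import sys; from h import *
# usage: d.py x y z yaw [from x y z yaw]: shift in tool axes
def delta(t,yaw,s=None):
    s=s or sensors.read_state(); q=s['eef_rot']; R=Ro.from_quat([q[1],q[2],q[3],q[0]])
    Rt=Ro.from_euler('z',yaw)*Ro.from_euler('x',np.pi)
    return R.inv().apply(np.array(t)-s['position']),(R.inv()*Rt).as_rotvec(),s
if __name__=='__main__':
    a=list(map(float,sys.argv[1:])); dp,r,s=delta(a[:3],a[3]); print(np.round(dp,4),np.round(r,4),'rows',np.ceil(max(np.linalg.norm(dp)/.0417,np.linalg.norm(r)/.125)),'q',np.round(s['joint_positions'],2))
E
python3 - <<'E'
from h import *
c=cap('wrist');print(np.array(c['tool_from_camera']).round(3),c['fx'],c['k1'])
E
python3 d.py 0.34 0.02 0.36 0
```

```text
[[-0.    -0.948 -0.319  0.084]
 [ 1.     0.    -0.001 -0.   ]
 [ 0.001 -0.319  0.948 -0.146]
 [ 0.     0.     0.     1.   ]] 332.97818296702667 -0.06632624084486671
[ 0.3344 -0.4603 -0.1212] [-9.000e-04 -1.000e-04  2.498e-01] rows 14.0 q [-1.54  0.31  1.5  -0.    1.33 -0.22]
```

```bash
python3 steer.py '.03 -.04 -.03 0 0 0; .06 -.07 -.06 0 0 .02; .09 -.10 -.09 0 0 .04; .12 -.13 -.12 0 0 .06;.14 -.16 -.12 0 0 .08;.16 -.19 -.12 0 0 .1;.18 -.22 -.12 0 0 .12; .20 -.25 -.12 0 0 .14;.22 -.28 -.12 0 0 .16;.24 -.31 -.12 0 0 .18;.26 -.34 -.12 0 0 .2;.29 -.37 -.12 0 0 .22'
python3 d.py 0.47 0.05 0.34 0
```

```text
time_s: 1.15
position: [0.3172, -0.079, 0.3591]
eef_rot: [0.0, 1.0, 0.014, 0.0]
ft_force: [0.3, -1.5, 0.8]
gripper_width: 1.002
grasp_force: 0.0
[ 0.1563 -0.1247  0.0191] [ 0.0009 -0.001   0.0279] rows 5.0 q [-0.61 -0.21  1.75 -0.    1.61  0.94]
```

```bash
python3 steer.py '.03 -.025 0 0 0 0;.06 -.05 0.01 0 0 0.01;.09 -.075 0.01 0 0 0.02;.12 -.1 0.019 0 0 0.028;.156 -.125 0.019 0 0 0.028;.156 -.125 0.019 0 0 0.028;.156 -.125 0.019 0 0 0.028'
python3 - <<'E'
from h import *
c=cap('wrist'); save(c,'w1.png'); P=cloud(c); np.savez('pics/w1.npz',P=P,C=c['color'])
Z=P[...,2]
def comp(m,n,lo=60):
    k,l,st,_=cv2.connectedComponentsWithStats(m.astype(np.uint8))
    for j in range(1,k):
        if st[j,4]>lo: x=P[l==j]; r=cv2.minAreaRect(x[:,:2].astype(np.float32)*1000); print(n,st[j],x.mean(0).round(4),np.round(r[0],1),np.round(r[1],1),round(r[2],1))
R=(P[...,0]<.59)&(P[...,0]>.28)&(abs(P[...,1])<.33)
comp(R&(Z>.045)&(Z<.054),'z50'); comp(R&(Z>.062)&(Z<.072),'rib',30); comp(R&(Z>.03)&(Z<.040),'z35')
comp(R&(Z>.005)&(Z<.012)&(P[...,1]>.2),'foot',20)
E
```

```text
time_s: 1.73
position: [0.4705, 0.0494, 0.3385]
eef_rot: [-0.0, 1.0, 0.002, -0.001]
ft_force: [0.2, 0.3, -0.8]
gripper_width: 1.003
grasp_force: 0.0
z50 [554  80  13  23 109] [ 0.5605 -0.2516  0.0496] [ 558.5 -254. ] [30.  10.2] 24.6
z50 [271 109  40  32 677] [0.514  0.0923 0.046 ] [511.9  91.9] [50.3 39.6] 90.0
z50 [326 109  40  33 674] [0.5128 0.022  0.0459] [511.1  21.5] [50.4 40.5] 88.9
z50 [379 110  41  33 690] [ 0.5135 -0.0472  0.0461] [510.9 -48.1] [49.7 40.3] 88.7
z50 [ 142  112   43   61 1736] [0.4904 0.2612 0.0495] [489.  263.4] [78.5 43.1] 7.7
z50 [439 122  15  12  88] [ 0.5121 -0.11    0.0462] [ 511.5 -110.2] [13.1 19.6] 18.1
z50 [459 155 114  28 671] [ 0.4677 -0.2144  0.0498] [ 457.3 -215.2] [158.7  38.4] 90.0
z50 [ 143  186   45   55 1426] [0.3901 0.2733 0.0496] [388.  274.7] [78.6 41.7] 13.0
z50 [560 205  28  77 330] [ 0.3418 -0.3277  0.0493] [ 343.2 -327.2] [  4.7 126.2] 88.4
rib [564  81  13  17  91] [ 0.5635 -0.2557  0.0668] [ 562.7 -255.5] [19.5 10.7] 5.4
rib [284 117  12  23 267] [0.5101 0.0914 0.0668] [509.8  91.6] [13.9 27.4] 88.7
rib [340 117  13  24 264] [0.50
[... 349 characters left out ...]
39 ] [ 553.1 -316.7] [26.3 48.4] 89.3
z35 [ 425  105   33   59 1132] [ 0.499  -0.1079  0.0339] [ 498.5 -110.7] [37.6 78.6] 88.8
z35 [170 110  20  57 187] [0.4949 0.2435 0.0349] [492.4 243.9] [77.   4.5] 8.6
z35 [549 160  15  59 337] [ 0.4255 -0.2892  0.0347] [ 423.5 -289. ] [92.1 11.5] 9.2
z35 [148 182  44  51 217] [0.3987 0.26   0.0348] [398.  261.5] [88.  35.9] 38.0
z35 [449 190  10  30  92] [ 0.4    -0.1388  0.0353] [ 399.5 -139.1] [47.3  5.4] 0.3
z35 [556 202  24  76 306] [ 0.3458 -0.3279  0.0352] [ 342. -328.] [  5.  123.8] 88.8
foot [180 109  15  54 214] [0.5033 0.2428 0.008 ] [492.9 240.8] [75.6  8. ] 8.0
foot [170 179  31  47 188] [0.3874 0.2531 0.0081] [393.5 256.6] [80.3 13.6] 23.3
```

View pics/w1.png

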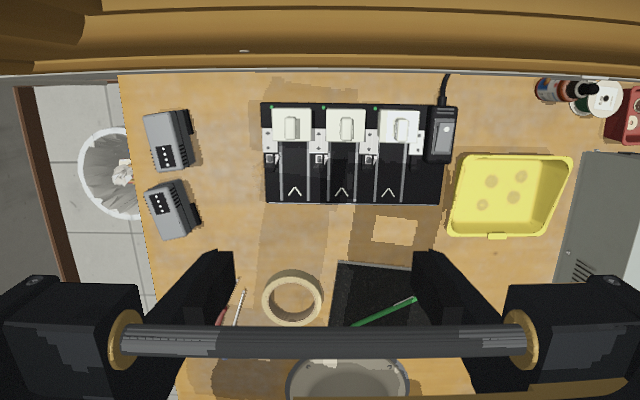

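The wrist view shows two packs at (167,140) and (172,208), capped bays at (291,125), (346,125) and (400,125), the rocker at (443,135), and the bin at (510,195) with its low wall apparently on the far side. Next I'll use the depth data to confirm where each foot is, which way the bin faces, and the charger's yaw.

Run:
```python
from h import *
for f in('top0','w1','scene0'):
    P=np.load(f'pics/{f}.npz')['P']
    for n,(cx,cy,a) in dict(A=(.489,.262,7.6),B=(.388,.2735,13.1)).items():
        a=np.radians(a); D=P-[cx,cy,0]; lx=D[...,0]*np.cos(a)+D[...,1]*np.sin(a); ly=-D[...,0]*np.sin(a)+D[...,1]*np.cos(a)
        m=(P[...,2]>.006)&(P[...,2]<.0105)&(abs(ly)>.0215)&(abs(ly)<.03)&(abs(lx)<.05)
        print(f,n,m.sum(),np.histogram(lx[m]*1000,bins=[-50,-39,-25,-10,0,10,25,39,50])[0])
P=np.load('pics/w1.npz')['P']
m=(P[...,1]<-.125)&(P[...,1]>-.30)&(P[...,0]<.52)&(P[...,0]>.33)&(P[...,2]>.012)
x=P[m]
for lo in np.arange(.34,.52,.01):
    k=(x[:,0]>=lo)&(x[:,0]<lo+.01); 
    if k.sum()>5: print(round(lo,2),k.sum(),'zmax',np.percentile(x[k,2],98).round(3),'y',np.percentile(x[k,1],[1,99]).round(3))
r=cv2.minAreaRect(x[x[:,2]>.018][:,:2].astype(np.float32)*1000);print(r)
# charger plate edges
v=(P[...,2]>.004)&(P[...,2]<.0115)&(abs(P[...,1])<.15)&(P[...,0]>.37)&(P[...,0]<.47); x=P[v]
fy=np.arange(-.12,.14,.01); e=[np.percentile(x[abs(x[:,1]-y)<.005,0],1) for y in fy]; k=np.polyfit(fy,e,1);print('front edge',k, np.std(e-np.polyval(k,fy)))
fx=np.arange(.40,.46,.005); e=[np.percentile(x[abs(x[:,0]-q)<.003,1],99) for q in fx]; print('left edge',np.polyfit(fx,e,1),np.mean(e))
```

```text
top0 A 34 [ 0  0  4  0  7 11 12  0]
top0 B 31 [ 0 11 13  7  0  0  0  0]
w1 A 70 [ 0  0  0  0 14 30 26  0]
w1 B 43 [ 0 19 17  7  0  0  0  0]
scene0 A 36 [ 0  0  2  1  5 14 14  0]
scene0 B 58 [ 2 20 20  6  4  4  2  0]
0.34 258 zmax 0.031 y [-0.287 -0.143]
0.35 687 zmax 0.029 y [-0.293 -0.139]
0.36 109 zmax 0.028 y [-0.295 -0.137]
0.37 97 zmax 0.031 y [-0.294 -0.136]
0.38 106 zmax 0.033 y [-0.295 -0.137]
0.39 124 zmax 0.036 y [-0.295 -0.137]
0.4 142 zmax 0.038 y [-0.294 -0.137]
0.41 151 zmax 0.04 y [-0.294 -0.137]
0.42 176 zmax 0.043 y [-0.294 -0.137]
0.43 174 zmax 0.046 y [-0.295 -0.137]
0.44 193 zmax 0.048 y [-0.294 -0.137]
0.45 230 zmax 0.05 y [-0.294 -0.136]
0.46 220 zmax 0.052 y [-0.294 -0.126]
0.47 432 zmax 0.052 y [-0.288 -0.126]
0.48 14 zmax 0.034 y [-0.128 -0.126]
0.49 12 zmax 0.034 y [-0.127 -0.125]
0.5 15 zmax 0.034 y [-0.128 -0.125]
0.51 14 zmax 0.034 y [-0.129 -0.125]
((431.742919921875, -210.75119018554688), (175.3070831298828, 170.76803588867188), 0.2679593563079834)
front edge [0.01090148 0.39150237] 0.0004849227779369938
left edge [-0.31509696  0.26496798] 0.13026402522620129
```

Both feet are confirmed: A faces +x and B faces the robot, so B needs a half turn. The bin's low wall faces the robot. The charger origin is about (0.4705, 0.0035) with yaw −0.011. I'll work with the wrist camera on the robot side (tool yaw π) to keep it clear of the trunking.

```bash
python3 steer.py '0 0 .01 0 0 -.12;0 0 .02 0 0 -.24;0 0 .03 0 0 -.36;0 0 .04 0 0 -.48;0 0 .05 0 0 -.6;0 0 .06 0 0 -.72;0 0 .07 0 0 -.84;0 0 .08 0 0 -.96;0 0 .08 0 0 -1.08;0 0 .08 0 0 -1.2;0 0 .08 0 0 -1.32;0 0 .08 0 0 -1.44' 0.45 40 >/dev/null
python3 steer.py '0 0 .01 0 0 -.12;0 0 .02 0 0 -.24;0 0 .03 0 0 -.36;0 0 .04 0 0 -.48;0 0 .05 0 0 -.6;0 0 .06 0 0 -.72;0 0 .06 0 0 -.84;0 0 .06 0 0 -.96;0 0 .06 0 0 -1.08;0 0 .06 0 0 -1.2;0 0 .06 0 0 -1.32;0 0 .06 0 0 -1.44' 
python3 d.py .5105 .0911 .16 3.1306
```

```text
time_s: 3.78
position: [0.4693, 0.0472, 0.2006]
eef_rot: [0.001, 0.127, 0.992, -0.0]
ft_force: [0.2, 0.7, -0.5]
gripper_width: 0.454
grasp_force: 0.0
[-0.0287  0.0529  0.0406] [-2.000e-04  1.400e-03 -2.446e-01] rows 2.0 q [-0.15  0.23  1.71 -0.    1.2  -1.46]
```

```bash
python3 steer.py '-.015 .027 .02 0 0 -.12;-.029 .053 .041 0 0 -.245;-.029 .053 .041 0 0 -.245;-.029 .053 .041 0 0 -.245'
python3 - <<'E'
from h import *
c=cap('wrist'); save(c,'w2.png'); P=cloud(c)
for n,lo,hi in(('rib',.062,.072),('top',.043,.049)):
    m=(P[...,2]>lo)&(P[...,2]<hi)&(P[...,0]>.47)&(P[...,0]<.56)&(P[...,1]>-.1)&(P[...,1]<.14)
    k,l,st,_=cv2.connectedComponentsWithStats(m.astype(np.uint8))
    for j in range(1,k):
        if st[j,4]>100: x=P[l==j]; print(n,st[j],x.mean(0).round(4),[np.round(q,1) for q in cv2.minAreaRect(x[:,:2].astype(np.float32)*1000)])
E
python3 d.py .5105 .0911 .05 3.1306
```

```text
time_s: 4.12
position: [0.511, 0.0916, 0.1585]
eef_rot: [-0.001, 0.008, 1.0, -0.0]
ft_force: [0.8, -1.1, 0.4]
gripper_width: 0.45
grasp_force: 0.0
rib [220 185  22  37 669] [0.5075 0.0226 0.0668] [array([508.3,  21.4]), array([15.3, 28. ]), np.float64(89.9)]
rib [311 185  21  36 682] [0.508  0.0914 0.0667] [array([508.9,  91.2]), array([15.2, 27.2]), np.float64(89.5)]
rib [130 186  25  36 670] [ 0.507  -0.0468  0.0666] [array([507.4, -47.6]), array([14.7, 28.1]), np.float64(89.1)]
top [ 122  175   66   49 1795] [ 0.5086 -0.043   0.0454] [array([510.8, -48.2]), array([51.7, 42. ]), np.float64(90.0)]
top [ 204  174   65   49 2111] [0.5091 0.0234 0.0454] [array([510.8,  21.5]), array([50.8, 41.8]), np.float64(88.9)]
top [ 290  174   63   49 2215] [0.51   0.0911 0.0454] [array([511.9,  91.2]), array([51. , 41.8]), np.float64(89.7)]
[ 7.000e-04 -1.000e-04  1.094e-01] [-0.0003  0.0004 -0.006 ] rows 3.0 q [-0.05  0.38  1.63 -0.    1.14 -1.6 ]
```

View pics/w2.png

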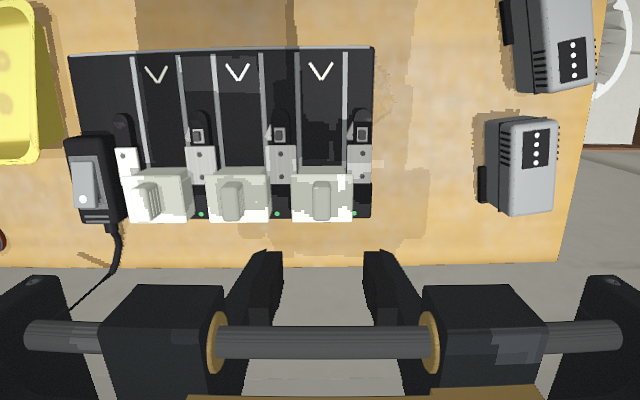

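The view shows cap 1's rib at (322,203), centred between the fingers, with ribs 2 and 3 at (231,203) and (142,203). The rib's y is the same from both yaws, so the calibration holds. I'll go down and pinch it.

```bash
python3 steer.py '.001 0 .04 0 0 0;.001 0 .08 0 0 0;.001 0 .1 0 0 0;.001 0 .108 0 0 0;.001 0 .108 0 0 0;.001 0 .108 0 0 0' 0.45 40
python3 steer.py '0 0 0 0 0 0;0 0 0 0 0 0;0 0 0 0 0 0;0 0 0 0 0 0;0 0 0 0 0 0;0 0 0 0 0 0' 0 40
python3 steer.py '0 0 -.005 0 0 0;0 0 -.01 0 0 0;0 0 -.015 0 0 0;0 0 -.02 0 0 0;0 0 -.03 0 0 0;0 0 -.04 0 0 0;0 0 -.06 0 0 0;0 0 -.08 0 0 0' 0 40
```

```text
time_s: 4.67
position: [0.5113, 0.0915, 0.0526]
eef_rot: [0.001, 0.008, 1.0, -0.0]
ft_force: [-0.0, 0.3, 0.7]
gripper_width: 0.447
grasp_force: 0.0
time_s: 5.17
position: [0.511, 0.0917, 0.0515]
eef_rot: [0.001, 0.007, 1.0, -0.0]
ft_force: [-1.6, -3.7, 6.1]
gripper_width: 0.16
grasp_force: 40.0
time_s: 5.83
position: [0.5104, 0.0925, 0.1322]
eef_rot: [-0.0, 0.007, 1.0, 0.0]
ft_force: [0.0, 0.2, -0.6]
gripper_width: 0.149
grasp_force: 40.0
```

```bash
python3 steer.py '0 0 -.03 0 0 .12;.01 -.03 -.03 0 0 .24;.02 -.06 -.03 0 0 .36;.03 -.09 -.03 0 0 .48;.04 -.12 -.03 0 0 .6;.05 -.15 -.03 0 0 .72;.06 -.18 -.03 0 0 .84;.07 -.21 -.03 0 0 .96;.08 -.24 -.03 0 0 1.08;.09 -.27 -.03 0 0 1.2;.1 -.3 -.03 0 0 1.32;.1 -.33 -.03 0 0 1.44' 
python3 d.py .411 -.240 .07 1.57
```

```text
time_s: 6.83
position: [0.4045, -0.2375, 0.1619]
eef_rot: [0.0, 0.667, 0.745, 0.0]
ft_force: [1.4, 0.2, -1.1]
gripper_width: 0.153
grasp_force: 40.0
[-0.0032  0.0061  0.0919] [0.0007 0.0004 0.1104] rows 3.0 q [-0.78  0.27  1.77  0.    1.1  -0.89]
```

Run:
```python
from h import *
c=cap('wrist'); save(c,'w3.png'); P=cloud(c); x=P.reshape(-1,3); C=c['color'].reshape(-1,3).astype(int)
m=(C[:,0]>150)&(C[:,1]>130)&(C[:,2]<110)&(x[:,2]>.02)&(x[:,2]<.058)&(x[:,1]>-.34)&(x[:,1]<0); x=x[m]
print(m.sum(),np.percentile(x,[0.5,1,50,99,99.5],axis=0).round(3))
```

```text
1889 [[ 0.344 -0.295  0.02 ]
 [ 0.344 -0.294  0.02 ]
 [ 0.36  -0.226  0.029]
 [ 0.477 -0.137  0.052]
 [ 0.536 -0.137  0.052]]
```

View pics/w3.png

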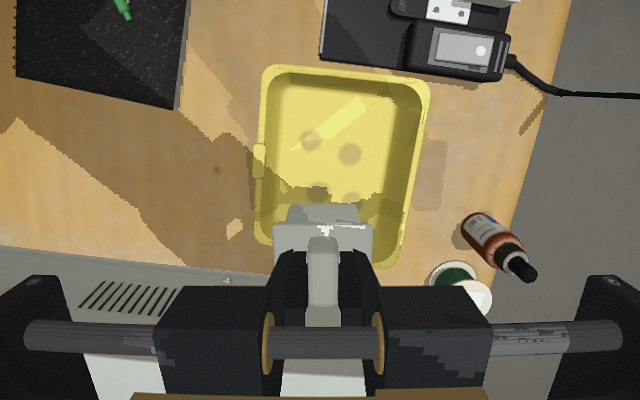

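The bin hasn't moved (rim spans (265,70) to (430,265)) and the cap is held over its -y half. Lowering and releasing.

```bash
python3 steer.py '-.003 .006 .03 0 0 .11;-.003 .006 .06 0 0 .11;-.003 .006 .08 0 0 .11;-.003 .006 .095 0 0 .11;-.003 .006 .107 0 0 .11;-.003 .006 .107 0 0 .11' 
python3 steer.py '0 0 0 0 0 0;0 0 0 0 0 0;0 0 0 0 0 0;0 0 0 0 0 0' .35
python3 steer.py '0 0 -.02 0 0 0;0 0 -.05 0 0 0;0 0 -.08 0 0 0;0 0 -.11 0 0 0;0 0 -.11 0 0 0' .45
python3 d.py .5081 -.0484 .16 3.1306
```

```text
time_s: 7.38
position: [0.4116, -0.2377, 0.0526]
eef_rot: [-0.001, 0.705, 0.709, 0.0]
ft_force: [0.9, -0.7, -0.2]
gripper_width: 0.157
grasp_force: 40.0
time_s: 7.72
position: [0.4124, -0.2388, 0.0546]
eef_rot: [0.001, 0.705, 0.709, 0.0]
ft_force: [-0.4, 0.2, 0.8]
gripper_width: 0.35
grasp_force: 0.0
time_s: 8.13
position: [0.4138, -0.2401, 0.1694]
eef_rot: [0.005, 0.705, 0.709, 0.0]
ft_force: [0.5, -0.3, -0.1]
gripper_width: 0.452
grasp_force: 0.0
[0.1911 0.0955 0.0087] [ 3.0000e-04  1.1000e-02 -1.5535e+00] rows 13.0 q [-0.77  0.28  1.74  0.    1.12 -0.78]
```

```bash
python3 steer.py '.016 .008 0 0 0 -.12;.032 .016 0 0 0 -.25;.048 .024 0 0 0 -.37;.064 .032 0 0 0 -.5;.08 .04 0 0 0 -.62;.096 .048 0 0 0 -.75;.112 .056 0 0 0 -.87;.128 .064 0 0 0 -1;.144 .072 0 0 0 -1.12;.16 .08 0 0 0 -1.25;.176 .088 0 0 0 -1.37;.191 .0955 .009 0 0 -1.5' >/dev/null
python3 steer.py '0 0 0 0 0 -.053;0 0 0 0 0 -.053'
python3 d.py .5081 -.0486 .05 3.1306
```

```text
time_s: 9.3
position: [0.5063, -0.0463, 0.1542]
eef_rot: [-0.0, 0.007, 1.0, 0.0]
ft_force: [-1.0, 0.5, 0.7]
gripper_width: 0.445
grasp_force: 0.0
[-0.0019 -0.0023  0.1042] [ 0.0003 -0.0008 -0.0025] rows 3.0 q [-0.32  0.36  1.66  0.    1.12 -1.88]
```

```bash
python3 steer.py '-.001 -.002 .04 0 0 0;-.001 -.002 .08 0 0 0;-.001 -.002 .095 0 0 0;-.001 -.002 .103 0 0 0;-.001 -.002 .103 0 0 0;-.001 -.002 .103 0 0 0' 0.45 40
python3 steer.py '0 0 0 0 0 0;0 0 0 0 0 0;0 0 0 0 0 0;0 0 0 0 0 0;0 0 0 0 0 0;0 0 0 0 0 0' 0 40
python3 steer.py '0 0 -.005 0 0 0;0 0 -.01 0 0 0;0 0 -.015 0 0 0;0 0 -.02 0 0 0;0 0 -.03 0 0 0;0 0 -.04 0 0 0;0 0 -.06 0 0 0;0 0 -.08 0 0 0;0 0 -.11 0 0 0;0 0 -.11 0 0 0' 0 40
python3 d.py .411 -.184 .16 1.57
```

```text
time_s: 9.8
position: [0.5079, -0.0495, 0.0527]
eef_rot: [0.001, 0.009, 1.0, -0.0]
ft_force: [-1.2, -0.3, 0.7]
gripper_width: 0.448
grasp_force: 0.0
time_s: 10.3
position: [0.5076, -0.0491, 0.0523]
eef_rot: [0.0, 0.008, 1.0, -0.0]
ft_force: [-1.8, 0.0, 5.0]
gripper_width: 0.158
grasp_force: 40.0
time_s: 11.13
position: [0.5094, -0.0496, 0.1675]
eef_rot: [0.004, 0.008, 1.0, -0.001]
ft_force: [-0.2, -0.6, 0.1]
gripper_width: 0.155
grasp_force: 40.0
[ 0.0962 -0.1359  0.007 ] [0.0045 0.009  1.555 ] rows 13.0 q [-0.33  0.35  1.65 -0.    1.14 -1.88]
```

```bash
python3 steer.py '.008 -.012 0 0 0 .12;.016 -.024 0 0 0 .25;.024 -.036 0 0 0 .37;.032 -.048 0 0 0 .5;.04 -.06 0 0 0 .62;.048 -.072 0 0 0 .75;.056 -.084 0 0 0 .87;.064 -.096 0 0 0 1;.072 -.108 0 0 0 1.12;.08 -.12 0 0 0 1.25;.088 -.128 0 0 0 1.37;.096 -.136 0 0 0 1.5' >/dev/null
python3 steer.py '0 0 0 0 0 .055;0 0 0 0 0 .055'
python3 - <<'E'
from h import *
c=cap('wrist'); save(c,'w4.png'); P=cloud(c); x=P.reshape(-1,3); C=c['color'].reshape(-1,3).astype(int)
m=(C[:,0]>150)&(C[:,1]>130)&(C[:,2]<110)&(x[:,2]>.02)&(x[:,2]<.058)&(x[:,1]>-.34)&(x[:,1]<0); x=x[m]
print(m.sum(),np.percentile(x,[0.5,1,50,99,99.5],axis=0).round(3))
E
python3 d.py .411 -.184 .055 1.57
```

```text
time_s: 12.3
position: [0.4088, -0.1837, 0.1621]
eef_rot: [0.0, 0.707, 0.707, 0.0]
ft_force: [0.9, 0.7, 0.5]
gripper_width: 0.155
grasp_force: 40.0
2789 [[ 0.343 -0.279  0.02 ]
 [ 0.344 -0.277  0.02 ]
 [ 0.468 -0.201  0.031]
 [ 0.502 -0.057  0.051]
 [ 0.504 -0.048  0.051]]
[-0.0005  0.002   0.1071] [0.0003 0.0002 0.0057] rows 3.0 q [-0.68  0.23  1.83  0.    1.09 -0.69]
```

View pics/w4.png

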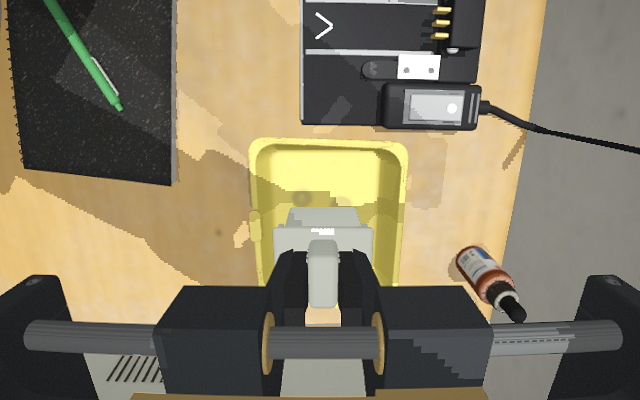

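The bin's rim still runs from (250,145) to (405,145), and cap 3 is held over its +y half. Lowering and releasing, then heading for pack A.

```bash
python3 steer.py '0 .002 .03 0 0 0;0 .002 .06 0 0 0;0 .002 .08 0 0 0;0 .002 .095 0 0 0;0 .002 .107 0 0 0;0 .002 .107 0 0 0' 
python3 steer.py '0 0 0 0 0 0;0 0 0 0 0 0;0 0 0 0 0 0;0 0 0 0 0 0' .35
python3 steer.py '0 0 -.02 0 0 0;0 0 -.05 0 0 0;0 0 -.08 0 0 0;0 0 -.11 0 0 0;0.04 0 -.14 0 0 0;0.08 0 -.14 0 0 0;.12 0 -.14 0 0 0;.16 0 -.14 0 0 0;.2 0 -.14 0 0 0;.24 0 -.14 0 0 0' .85
python3 d.py .47 .25 .20 3.27
python3 - <<'E'
from h import *
c=cap('wrist'); save(c,'w5.png')
E
```

```text
time_s: 12.85
position: [0.4104, -0.1825, 0.053]
eef_rot: [-0.002, 0.705, 0.709, -0.0]
ft_force: [0.4, 0.7, -0.1]
gripper_width: 0.157
grasp_force: 40.0
time_s: 13.18
position: [0.4115, -0.1836, 0.0555]
eef_rot: [0.001, 0.706, 0.709, 0.0]
ft_force: [1.0, -0.4, -0.3]
gripper_width: 0.354
grasp_force: 0.0
time_s: 14.02
position: [0.4096, 0.0586, 0.1955]
eef_rot: [0.001, 0.706, 0.709, 0.0]
ft_force: [0.8, -0.4, -0.1]
gripper_width: 0.847
grasp_force: 0.0
[ 0.1912  0.0611 -0.0045] [ 1.0000e-03  1.5000e-03 -1.6952e+00] rows 14.0 q [-0.14  0.11  1.87  0.    1.16 -0.15]
```

View pics/w5.png

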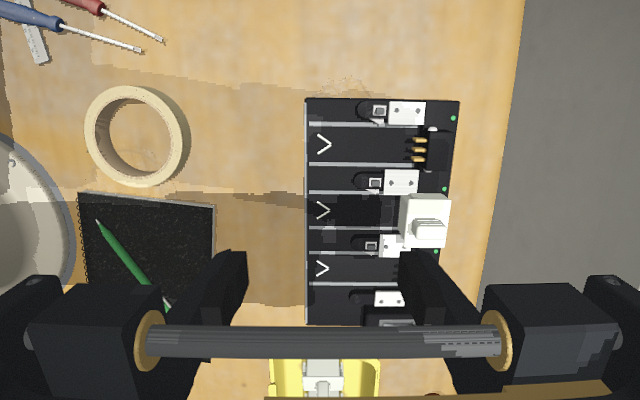

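Cap 1's bay is now bare at (420,150), cap 2 is still on at (425,220), and a cap sits in the bin at (322,375). Now to pack A.

```bash
python3 steer.py '.016 .005 0 0 0 -.12;.032 .01 0 0 0 -.25;.048 .015 0 0 0 -.37;.064 .02 0 0 0 -.5;.08 .025 0 0 0 -.62;.096 .03 0 0 0 -.75;.112 .035 0 0 0 -.87;.128 .04 0 0 0 -1;.144 .045 0 0 0 -1.12;.16 .05 0 0 0 -1.25;.176 .055 0 0 0 -1.37;.191 .061 0 0 0 -1.5' >/dev/null
python3 steer.py '0 0 0 0 0 -.1;0 0 0 0 0 -.19;0 0 0 0 0 -.19;0 0 0 0 0 -.19'
cat > pk.py <<'E'
from h import *
c=cap('wrist'); P=cloud(c); np.savez('pics/last.npz',P=P,C=c['color'])
for n in ('wrist','top'):
    if n=='top': P=cloud(cap('top'))
    m=(P[...,2]>.0455)&(P[...,2]<.054)&(P[...,0]>.25)&(P[...,0]<.58)&(P[...,1]>.15)
    k,l,st,_=cv2.connectedComponentsWithStats(m.astype(np.uint8))
    for j in range(1,k):
        if st[j,4]>300: x=P[l==j]; print(n,st[j],x[:,2].mean().round(4),[np.round(q,1) for q in cv2.minAreaRect(x[:,:2].astype(np.float32)*1000)])
E
python3 pk.py; python3 d.py .489 .262 .022 3.272
```

```text
time_s: 15.4
position: [0.4703, 0.2478, 0.1951]
eef_rot: [0.0, -0.058, 0.998, 0.0]
ft_force: [0.6, 0.2, 0.3]
gripper_width: 0.852
grasp_force: 0.0
wrist [ 338   45   54   99 4405] 0.0494 [array([387.6, 275.5]), array([77.9, 42.1]), np.float64(12.5)]
wrist [ 313  166   46   79 3349] 0.0493 [array([489. , 262.5]), array([77.4, 41.3]), np.float64(6.6)]
top [188 208  18  35 376] 0.0492 [array([388.7, 270.9]), array([77.5, 39.8]), np.float64(11.4)]
[-0.0201  0.0121  0.173 ] [ 0.0001  0.0003 -0.0149] rows 5.0 q [ 0.26  0.36  1.54  0.    1.23 -1.42]
```

```bash
python3 steer.py '-.01 .006 .03 0 0 -.01;-.02 .0125 .06 0 0 -.01;-.02 .0125 .1 0 0 -.01;-.02 .0125 .135 0 0 -.01;-.02 .0125 .16 0 0 -.01;-.02 .0125 .174 0 0 -.01;-.02 .0125 .174 0 0 -.01' >/dev/null
python3 steer.py '0 0 0 0 0 0;0 0 0 0 0 0;0 0 0 0 0 0;0 0 0 0 0 0;0 0 0 0 0 0;0 0 0 0 0 0;0 0 0 0 0 0' 0 50
python3 steer.py '0 0 -.01 0 0 0;0 0 -.03 0 0 0;0 0 -.05 0 0 0;0 0 -.06 0 0 0;0 0 -.06 0 0 0' 0 50
python3 d.py .4 .0922 .08 3.1306
```

```text
time_s: 16.67
position: [0.489, 0.2627, 0.0214]
eef_rot: [0.0, -0.064, 0.998, 0.0]
ft_force: [-1.1, 0.1, 5.6]
gripper_width: 0.442
grasp_force: 50.0
time_s: 17.08
position: [0.4896, 0.263, 0.0829]
eef_rot: [0.002, -0.064, 0.998, 0.0]
ft_force: [0.3, -0.3, -2.3]
gripper_width: 0.447
grasp_force: 50.0
[ 0.1108 -0.1579  0.0024] [0.0009 0.0036 0.1393] rows 5.0 q [ 0.28  0.55  1.59  0.    1.   -1.42]
```

```bash
python3 steer.py '.01 -.03 0 0 0 .03;.03 -.06 0 0 0 .06;.05 -.09 0 0 0 .09;.07 -.115 0 0 0 .12;.09 -.14 0 0 0 .14;.105 -.152 0 0 0 .14;.111 -.158 0 0 0 .14;.111 -.158 0 0 0 .14;.111 -.158 0 0 0 .14'
python3 - <<'E'
from h import *
c=cap('wrist'); save(c,'w6.png'); P=cloud(c)
# pack top
def rect(m,n): 
    x=P[m]; print(n,m.sum(),x[:,2].mean().round(4),[np.round(q,1) for q in cv2.minAreaRect(x[:,:2].astype(np.float32)*1000)])
B=(P[...,0]>.34)&(P[...,0]<.47)&(abs(P[...,1]-.092)<.04)
print(np.histogram(P[B][:,2],bins=np.arange(0,.14,.01)))
rect(B&(P[...,2]>.103)&(P[...,2]<.117)&(P[...,0]<.43),'packtop')
m=(P[...,2]>.0165)&(P[...,2]<.026)&(P[...,0]>.43)&(P[...,0]<.5)
for lo in np.arange(.44,.5,.01):
    k=m&(abs(P[...,0]-lo)<.003); h,e=np.histogram(P[k][:,1],bins=np.arange(-.09,.14,.002)); print(round(lo,3),(e[:-1][h>0]*1000).round().astype(int))
E
python3 d.py .4 .0922 .0305 3.1306
```

```text
time_s: 17.83
position: [0.3994, 0.092, 0.0806]
eef_rot: [0.0, 0.006, 1.0, 0.0]
ft_force: [0.5, 0.5, -2.6]
gripper_width: 0.448
grasp_force: 50.0
(array([ 1533,     1,     0,     0,     0,     0,   312,   464,   875,
        1378, 12934,  1861,  2045,   621]), array([0.  , 0.01, 0.02, 0.03, 0.04, 0.05, 0.06, 0.07, 0.08, 0.09, 0.1 ,
       0.11, 0.12, 0.13, 0.14]))
packtop 13174 0.1087 [array([388.9,  92.3]), array([65.3, 62.3]), np.float64(29.1)]
0.44 [-88 -86 -84 -82 -80 -78 -18 -16 -14 -12 -10  -8]
0.45 [-90 -88 -86 -84 -82 -80 -78 -76 -22 -20 -18 -16 -14 -12 -10  -8  -6]
0.46 [-90 -88 -86 -84 -82 -80 -78 -76]
0.47 [-90 -88 -86 -84 -82 -80 -78 -76 -74 -72 -70  56  58 124 126]
0.48 [-90 -88 -86 -84 -82 -80 -78  54  56 124 126 128]
0.49 []
[-0.0004 -0.0001  0.0502] [ 0.0002  0.0005 -0.0004] rows 2.0 q [-0.06  0.28  2.02  0.    0.84 -1.62]
```

View pics/w6.png

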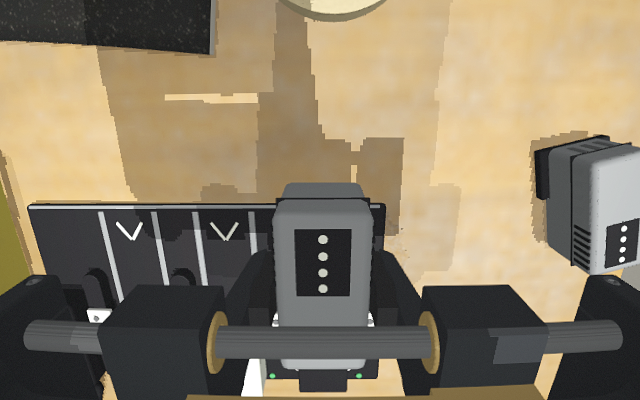

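The pack is held straight in front of bay 1, at (322,280) in the picture. Lowering it to the mouth and sliding in gently.

```bash
python3 steer.py '0 0 .02 0 0 0;0 0 .04 0 0 0;0 0 .046 0 0 0;0 0 .05 0 0 0;0 0 .05 0 0 0'
python3 steer.py '-.005 0 0 0 0 0;-.01 0 0 0 0 0;-.015 0 0 0 0 0;-.02 0 0 0 0 0;-.025 0 0 0 0 0;-.025 0 0 0 0 0'
```

```text
time_s: 18.3
position: [0.399, 0.0921, 0.0304]
eef_rot: [-0.0, 0.006, 1.0, 0.0]
ft_force: [-0.2, -0.1, -2.5]
gripper_width: 0.449
grasp_force: 50.0
time_s: 18.8
position: [0.4249, 0.0911, 0.0309]
eef_rot: [0.0, 0.006, 1.0, -0.0]
ft_force: [0.3, -3.4, -2.9]
gripper_width: 0.446
grasp_force: 50.0
```

```bash
python3 steer.py '0 -.0007 .001 0 0 0;-.005 -.0007 .001 0 0 0;-.01 -.0008 .001 0 0 0;-.015 -.0008 .001 0 0 0;-.02 -.0009 .001 0 0 0;-.024 -.0009 .001 0 0 0;-.024 -.0009 .001 0 0 0'
python3 d.py .4667 .0914 .0294 3.1306
```

```text
time_s: 19.38
position: [0.449, 0.0902, 0.0298]
eef_rot: [0.001, 0.006, 1.0, 0.0]
ft_force: [1.6, -1.7, -1.9]
gripper_width: 0.451
grasp_force: 50.0
[-0.0177  0.0014  0.0004] [ 0.0001  0.0016 -0.0009] rows 1.0 q [-0.06  0.47  1.92  0.    0.76 -1.62]
```

```bash
python3 steer.py '-.004 0 0 0 0 0;-.008 0 0 0 0 0;-.012 0 0 0 0 0;-.015 0 0 0 0 0;-.017 0 0 0 0 0;-.017 0 0 0 0 0'
python3 steer.py '-.0015 0 0 0 0 0;-.003 0 0 0 0 0;-.003 0 0 0 0 0'
```

```text
time_s: 19.88
position: [0.4655, 0.0902, 0.0298]
eef_rot: [0.0, 0.006, 1.0, 0.0]
ft_force: [-0.4, -0.0, -2.7]
gripper_width: 0.449
grasp_force: 50.0
time_s: 20.13
position: [0.4661, 0.0902, 0.0294]
eef_rot: [-0.002, 0.006, 1.0, 0.0]
ft_force: [-8.4, -0.9, 3.0]
gripper_width: 0.451
grasp_force: 50.0
```

```bash
python3 steer.py '-.001 0 0 0 0 0;-.002 0 0 0 0 0;-.002 0 0 0 0 0'
python3 steer.py '.002 0 0 0 0 0;.004 0 0 0 0 0;.006 0 0 0 0 0;.007 0 0 0 0 0;.007 0 0 0 0 0'
```

```text
time_s: 20.38
position: [0.4661, 0.0902, 0.0294]
eef_rot: [-0.005, 0.005, 1.0, -0.0]
ft_force: [-19.0, -2.6, 11.9]
gripper_width: 0.449
grasp_force: 50.0
time_s: 20.8
position: [0.4641, 0.0901, 0.0301]
eef_rot: [0.002, 0.006, 1.0, 0.0]
ft_force: [4.8, 1.2, -4.8]
gripper_width: 0.45
grasp_force: 50.0
```

```bash
python3 steer.py '-.003 0 0 0 0 0;-.005 0 0 0 0 0;-.005 0 0 0 0 0'
python3 steer.py '-.004 0 0 0 0 0;-.004 0 0 0 0 0;-.003 0 0 0 0 0;-.003 0 0 0 0 0;-.003 0 0 0 0 0' .58
python3 steer.py '0 0 -.02 0 0 0;0 0 -.05 0 0 0;0 0 -.08 0 0 0;.01 0 -.11 0 0 0;.02 0 -.13 0 0 0;.02 0 -.13 0 0 0'
python3 - <<'E'
from h import *
c=cap('wrist'); P=cloud(c); 
m=(P[...,2]>.053)&(P[...,2]<.063)&(P[...,0]>.4)&(P[...,0]<.53)&(abs(P[...,1]-.091)<.035)
x=P[m]; print(m.sum(),[np.round(q,1) for q in cv2.minAreaRect(x[:,:2].astype(np.float32)*1000)])
uv=project(c,np.array([.43,.11,.02])); print(uv)
u,v=uv.astype(int); I=c['color'][max(0,v-70):v+100,max(0,u-150):u+110]; cv2.imwrite('pics/w7.png',cv2.resize(I,None,fx=3,fy=3,interpolation=2)[:,:,::-1])
E
```

```text
time_s: 21.05
position: [0.4661, 0.0901, 0.0294]
eef_rot: [-0.003, 0.006, 1.0, -0.0]
ft_force: [-9.2, 0.1, 5.1]
gripper_width: 0.45
grasp_force: 50.0
time_s: 21.47
position: [0.4708, 0.09, 0.0298]
eef_rot: [0.0, 0.006, 1.0, -0.0]
ft_force: [0.7, 0.0, 0.6]
gripper_width: 0.58
grasp_force: 0.0
time_s: 21.97
position: [0.4513, 0.0903, 0.1634]
eef_rot: [0.003, 0.006, 1.0, -0.0]
ft_force: [0.9, 0.8, -0.1]
gripper_width: 0.579
grasp_force: 0.0
4383 [array([465.9,  90.9]), array([41.3, 77.6]), np.float64(89.9)]
[343.85088119 162.85921284]
```

View pics/w7.png

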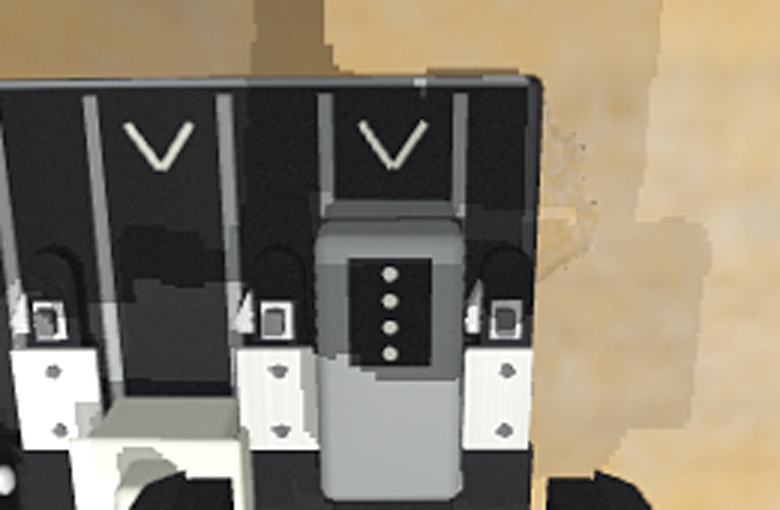

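The pack is home in bay 1 and its catch at (480,305) is sprung out like those of the empty bays. Now pack B, gripped with tool yaw ≈ 0.22 so it can be turned half round afterwards.

```bash
python3 steer.py '0 .01 -.02 0 0 .12;0 .02 -.04 0 0 .24;0 .03 -.04 0 0 .36;0 .04 -.04 0 0 .48;0 .05 -.04 0 0 .6;0 .06 -.04 0 0 .72;0.01 .07 -.04 0 0 .84;.02 .08 -.04 0 0 .96;.03 .09 -.04 0 0 1.08;.04 .1 -.04 0 0 1.2;.05 .11 -.04 0 0 1.32;.05 .12 -.04 0 0 1.44' .85 >/dev/null
python3 steer.py '0 0 0 0 0 .12;0 0 0 0 0 .24;0 0 0 0 0 .36;0 0 0 0 0 .48;0 0 0 0 0 .6;0 0 0 0 0 .72;0 0 0 0 0 .84;0 0 0 0 0 .96;0 0 0 0 0 1.08;0 0 0 0 0 1.2;0 0 0 0 0 1.32;0 0 0 0 0 1.44'
python3 d.py .388 .2745 .18 .223; python3 pk.py
```

```text
time_s: 24.02
position: [0.4022, 0.2107, 0.1982]
eef_rot: [0.0, 0.993, 0.122, -0.001]
ft_force: [-0.2, -0.2, 0.1]
gripper_width: 0.848
grasp_force: 0.0
[ 0.0017 -0.0653  0.0182] [-0.      0.0023  0.0207] rows 2.0 q [ 0.22  0.2   1.76 -0.    1.19  1.55]
wrist [ 228  142   48   82 3406] 0.0494 [array([387.9, 275. ]), array([78.2, 41.2]), np.float64(13.3)]
```

```bash
python3 steer.py '.001 -.035 0 0 0 .016;.001 -.066 .01 0 0 .016;.001 -.066 .05 0 0 .016;.001 -.066 .09 0 0 .016;.001 -.066 .13 0 0 .016;.001 -.066 .16 0 0 .016;.001 -.066 .177 0 0 .016;.001 -.066 .177 0 0 .016'
python3 d.py .388 .275 .0212 .228
```

```text
time_s: 24.78
position: [0.3847, 0.2741, 0.0189]
eef_rot: [0.001, 0.993, 0.118, -0.004]
ft_force: [-1.0, -0.2, 0.2]
gripper_width: 0.846
grasp_force: 0.0
[ 0.0034 -0.0001 -0.0024] [0.001  0.0077 0.0095] rows 1.0 q [0.37 0.51 1.87 0.   0.76 1.7 ]
```

```bash
python3 steer.py '.002 0 -.001 0 0 .008;.002 0 -.001 0 0 .008;.002 0 -.001 0 0 .008'
python3 steer.py '0 0 0 0 0 0;0 0 0 0 0 0;0 0 0 0 0 0;0 0 0 0 0 0;0 0 0 0 0 0;0 0 0 0 0 0;0 0 0 0 0 0' 0 50
python3 steer.py '0 0 -.01 0 0 0;0 0 -.03 0 0 0;0 0 -.05 0 0 0;0 0 -.07 0 0 0;0 0 -.09 0 0 0;0 0 -.1 0 0 0' 0 50
python3 d.py .36 .15 .12 .228
```

```text
time_s: 25.03
position: [0.3898, 0.2758, 0.025]
eef_rot: [-0.0, 0.994, 0.113, 0.001]
ft_force: [0.7, -0.1, 0.5]
gripper_width: 0.855
grasp_force: 0.0
time_s: 25.62
position: [0.3889, 0.2754, 0.0238]
eef_rot: [0.0, 0.994, 0.113, -0.0]
ft_force: [0.6, -1.1, 3.0]
gripper_width: 0.45
grasp_force: 50.0
time_s: 26.12
position: [0.3893, 0.2757, 0.1261]
eef_rot: [-0.0, 0.994, 0.113, 0.001]
ft_force: [0.5, 0.7, -2.6]
gripper_width: 0.445
grasp_force: 50.0
[-0.0567  0.116   0.0059] [-0.0005 -0.0026 -0.0021] rows 4.0 q [0.37 0.33 1.79 0.   1.02 1.71]
```

```bash
python3 steer.py '-.005 .027 0 0 0 -.12;-.011 .053 0 0 0 -.24;-.017 .08 0 0 0 -.36;-.022 .106 0 0 0 -.48;-.028 .133 0 0 0 -.6;-.034 .16 0 0 0 -.72;-.039 .186 0 0 0 -.84;-.045 .212 0 0 0 -.96;-.05 .238 0 0 0 -1.08;-.056 .265 0 0 0 -1.2;-.062 .29 0 0 0 -1.32;-.067 .317 0 0 0 -1.44' 
python3 steer.py '0 0 0 0 0 -.12;0 0 0 0 0 -.24;0 0 0 0 0 -.36;0 0 0 0 0 -.48;0 0 0 0 0 -.6;0 0 0 0 0 -.72;0 0 0 0 0 -.84;0 0 0 0 0 -.96;0 0 0 0 0 -1.08;0 0 0 0 0 -1.2;0 0 0 0 0 -1.32;0 0 0 0 0 -1.44'
python3 d.py .398 -.0486 .06 3.1306
```

```text
time_s: 27.12
position: [0.3939, -0.0476, 0.1236]
eef_rot: [-0.0, 0.684, 0.73, -0.0]
ft_force: [1.3, 0.2, -3.3]
gripper_width: 0.45
grasp_force: 50.0
time_s: 28.12
position: [0.3942, -0.0464, 0.1235]
eef_rot: [-0.0, 0.033, 0.999, 0.0]
ft_force: [-0.7, 0.5, -4.4]
gripper_width: 0.45
grasp_force: 50.0
[-0.004  -0.002   0.0635] [ 0.0004 -0.0009 -0.0547] rows 2.0 q [-0.41  0.18  2.01  0.    0.95 -1.92]
```

```bash
python3 steer.py '0 0 0 0 0 -.03;0 -.002 .02 0 0 -.055;0 -.002 .04 0 0 -.055;0 -.002 .06 0 0 -.055;0 -.002 .06 0 0 -.055;0 -.002 .06 0 0 -.055'
python3 - <<'E'
from h import *
c=cap('wrist'); save(c,'w8.png'); P=cloud(c)
m=(P[...,2]>.082)&(P[...,2]<.098)&(P[...,0]>.34)&(P[...,0]<.45)&(abs(P[...,1]+.048)<.03)
for a in(.36,.375,.39):
    k=m&(abs(P[...,0]-a)<.003); print(a,k.sum(),np.percentile(P[k][:,1],[1,99]).round(4),np.median(P[k][:,2]).round(4))
print(np.percentile(P[m][:,0],[.5,99.5]).round(4))
E
python3 d.py .398 -.0486 .0325 3.1306
```

```text
time_s: 28.62
position: [0.3939, -0.0483, 0.0636]
eef_rot: [-0.001, 0.008, 1.0, 0.0]
ft_force: [0.9, -0.2, -2.3]
gripper_width: 0.45
grasp_force: 50.0
0.36 1868 [-0.0661 -0.0286] 0.0882
0.375 1304 [-0.0677 -0.0273] 0.0896
0.39 1298 [-0.0689 -0.0263] 0.0895
[0.3572 0.433 ]
[-0.0035  0.      0.0318] [ 0.0001 -0.0001 -0.0056] rows 1.0 q [-0.42  0.29  2.06  0.    0.78 -1.97]
```

View pics/w8.png

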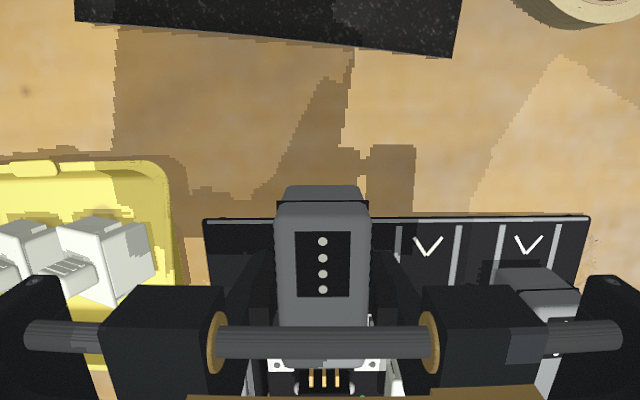

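Pack B is straight before bay 3 at (322,265), and both caps are in the bin at (25,260) and (100,260). Lowering and sliding in.

```bash
python3 steer.py '0 0 .015 0 0 0;0 0 .025 0 0 -.005;0 0 .031 0 0 -.005;0 0 .031 0 0 -.005'
python3 steer.py '-.005 0 0 0 0 0;-.01 0 0 0 0 0;-.015 0 0 0 0 0;-.02 0 0 0 0 0;-.025 0 0 0 0 0;-.03 0 0 0 0 0;-.03 0 0 0 0 0'
```

```text
time_s: 29.0
position: [0.3944, -0.0486, 0.0328]
eef_rot: [-0.0, 0.006, 1.0, 0.0]
ft_force: [-0.2, 0.9, -3.6]
gripper_width: 0.449
grasp_force: 50.0
time_s: 29.58
position: [0.4258, -0.0494, 0.033]
eef_rot: [0.001, 0.006, 1.0, -0.0]
ft_force: [0.8, -2.6, -3.2]
gripper_width: 0.45
grasp_force: 50.0
```

```bash
python3 steer.py '0 -.0006 .0008 0 0 0;-.005 -.0006 .0008 0 0 0;-.01 -.0007 .0008 0 0 0;-.015 -.0008 .0008 0 0 0;-.02 -.0008 .0008 0 0 0;-.024 -.0009 .0008 0 0 0;-.024 -.0009 .0008 0 0 0'
python3 steer.py '-.004 0 0 0 0 0;-.008 0 0 0 0 0;-.012 0 0 0 0 0;-.015 0 0 0 0 0;-.017 0 0 0 0 0;-.017 0 0 0 0 0'
python3 steer.py '-.001 0 0 0 0 0;-.002 0 0 0 0 0;-.003 0 0 0 0 0;-.003 0 0 0 0 0'
```

```text
time_s: 30.17
position: [0.4492, -0.0499, 0.0319]
eef_rot: [0.0, 0.006, 1.0, 0.0]
ft_force: [1.6, 2.3, -3.0]
gripper_width: 0.446
grasp_force: 50.0
time_s: 30.67
position: [0.4628, -0.0499, 0.0318]
eef_rot: [-0.004, 0.006, 1.0, 0.001]
ft_force: [-19.5, -1.8, 15.4]
gripper_width: 0.445
grasp_force: 50.0
time_s: 31.0
position: [0.4631, -0.0498, 0.0317]
eef_rot: [-0.007, 0.005, 1.0, 0.001]
ft_force: [-36.6, -5.2, 27.8]
gripper_width: 0.448
grasp_force: 50.0
```

```bash
python3 steer.py '.004 0 0 0 0 0;.005 0 0 0 0 0;.005 0 0 0 0 0'
python3 steer.py '0 0 0 0 0 0;0 0 0 0 0 0;0 0 0 0 0 0;0 0 0 0 0 0' .58
python3 steer.py '0 0 -.02 0 0 0;0 0 -.05 0 0 0;0 0 -.08 0 0 0;.01 0 -.11 0 0 0;.02 0 -.13 0 0 0;.02 0 -.13 0 0 0'
cat > chk.py <<'E'
from h import *
import sys
c=cap('wrist'); P=cloud(c); O=np.array([.4697,.003]);
for n,y in((1,.091),(3,-.0495)):
    m=(P[...,2]>.053)&(P[...,2]<.063)&(P[...,0]>.38)&(P[...,0]<.53)&(abs(P[...,1]-y)<.035); x=P[m]
    if m.sum()>100: print(n,m.sum(),[np.round(q,1) for q in cv2.minAreaRect(x[:,:2].astype(np.float32)*1000)],x[:,:2].min(0).round(4),x[:,:2].max(0).round(4))
u,v=project(c,np.array([.44,.02,.02])).astype(int); I=c['color'][max(0,v-70):v+100,max(0,u-130):u+130]; cv2.imwrite('pics/'+sys.argv[1],cv2.resize(I,None,fx=3,fy=3,interpolation=2)[:,:,::-1])
E
python3 chk.py w9.png
```

```text
time_s: 31.25
position: [0.463, -0.05, 0.0318]
eef_rot: [-0.001, 0.006, 1.0, 0.0]
ft_force: [-4.7, 3.9, 0.8]
gripper_width: 0.447
grasp_force: 50.0
time_s: 31.58
position: [0.464, -0.0505, 0.0321]
eef_rot: [0.001, 0.006, 1.0, -0.0]
ft_force: [-0.0, 0.5, 0.1]
gripper_width: 0.58
grasp_force: 0.0
time_s: 32.08
position: [0.4441, -0.0505, 0.1656]
eef_rot: [0.003, 0.006, 1.0, -0.001]
ft_force: [0.3, 0.0, 0.4]
gripper_width: 0.58
grasp_force: 0.0
1 4018 [array([465.5,  90.5]), array([42.4, 76.8]), np.float64(88.4)] [0.4266 0.0696] [0.5042 0.1121]
3 4200 [array([464.2, -49.2]), array([77.2, 41.2]), np.float64(0.2)] [ 0.4256 -0.0699] [ 0.5028 -0.0286]
```

View pics/w9.png

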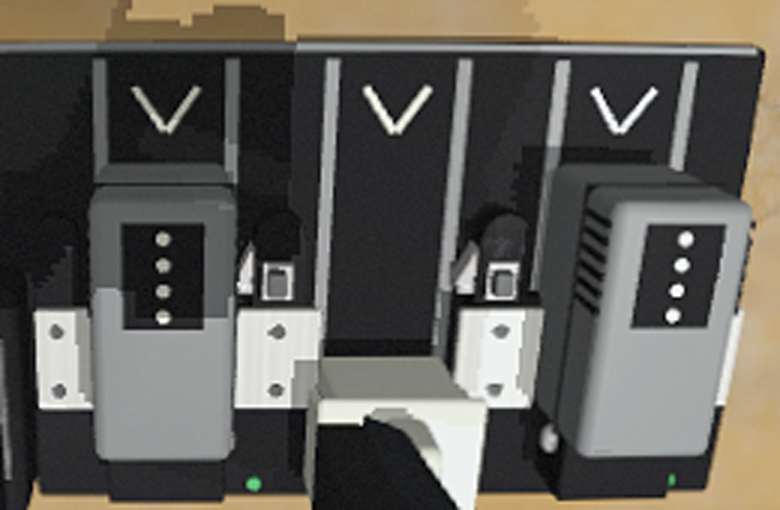

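Pack B is home in bay 3: its catch at (248,270) is sprung out, and the packs' spacing matches the charger yaw. Now I'll measure the rocker.

```bash
python3 steer.py '-.012 -.03 0 0 0 0;-.026 -.06 0 0 0 0;-.026 -.06 0 0 0 0;-.026 -.06 0 0 0 0;-.026 -.06 0 0 0 0;-.026 -.06 0 0 0 0' 0
python3 - <<'E'
from h import *
c=cap('wrist'); P=cloud(c); m=(P[...,0]>.45)&(P[...,0]<.56)&(abs(P[...,1]+.1125)<.005)
for a in np.arange(.45,.55,.005):
    k=m&(abs(P[...,0]-a)<.0025)
    if k.sum()>3: print(a.round(3),k.sum(),np.median(P[k][:,2]).round(4))
m=(P[...,2]>.0375)&(P[...,2]<.05)&(P[...,0]>.45)&(P[...,0]<.56)&(P[...,1]<-.085)&(P[...,1]>-.145); x=P[m]; print([np.round(q,1) for q in cv2.minAreaRect(x[:,:2].astype(np.float32)*1000)])
m=(P[...,2]>.031)&(P[...,2]<.0365)&(P[...,0]>.44)&(P[...,0]<.56)&(P[...,1]<-.085)&(P[...,1]>-.145); x=P[m]; print([np.round(q,1) for q in cv2.minAreaRect(x[:,:2].astype(np.float32)*1000)])
save(c,'w10.png')
E
python3 d.py .509 -.1105 .06 3.1306
```

```text
time_s: 32.63
position: [0.4683, -0.1095, 0.1612]
eef_rot: [-0.001, 0.005, 1.0, 0.0]
ft_force: [0.6, 0.7, -0.5]
gripper_width: 0.149
grasp_force: 0.0
0.45 198 0.251
0.455 57 0.0074
0.46 437 0.1749
0.465 194 0.1822
0.47 127 0.1621
0.475 124 0.0355
0.48 84 0.0384
0.485 71 0.0397
0.49 69 0.0409
0.495 72 0.042
0.5 67 0.0431
0.505 74 0.0443
0.51 69 0.0456
0.515 44 0.0461
0.525 52 0.0335
0.53 55 0.0335
0.535 31 0.0335
0.54 9 0.0232
0.545 45 0.023
0.55 20 0.0226
[array([ 481.8, -120.2]), array([77.5, 35.3]), np.float64(29.4)]
[array([ 486.6, -112.4]), array([102.1,  46.6]), np.float64(10.9)]
[-0.0407 -0.0006  0.1015] [ 0.0005 -0.0008  0.0003] rows 3.0 q [-0.47  0.3   1.74  0.    1.11 -2.03]
```

View pics/w10.png

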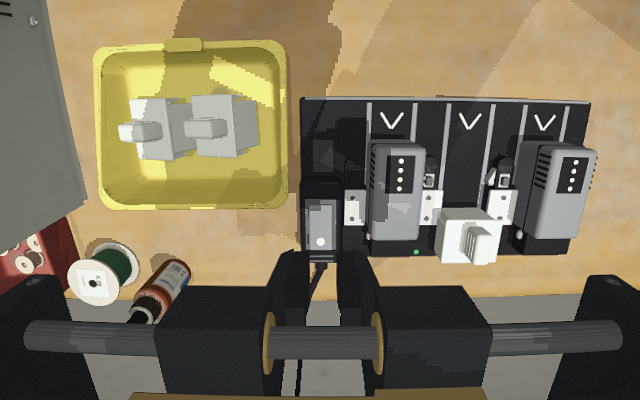

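The rocker spans x 0.476–0.516 with its far end up near (321,243). Both caps stand in the bin at (155,130) and (222,125), both packs are in, and cap 2 is still on. Pressing the far end.

```bash
python3 steer.py '-.02 0 .03 0 0 0;-.041 0 .06 0 0 0;-.041 0 .09 0 0 0;-.041 0 .108 0 0 0;-.041 0 .108 0 0 0;-.041 0 .108 0 0 0' 0
python3 steer.py '0 0 .004 0 0 0;0 0 .008 0 0 0;0 0 .011 0 0 0;0 0 .014 0 0 0;0 0 .016 0 0 0;0 0 .016 0 0 0'
```

```text
time_s: 33.18
position: [0.5094, -0.1103, 0.0539]
eef_rot: [-0.001, 0.006, 1.0, 0.0]
ft_force: [0.9, 0.6, 0.5]
gripper_width: 0.006
grasp_force: 0.0
time_s: 33.68
position: [0.5112, -0.1112, 0.0414]
eef_rot: [0.002, 0.006, 1.0, -0.001]
ft_force: [-5.7, 3.6, 31.3]
gripper_width: 0.005
grasp_force: 14.5
```

```bash
python3 steer.py '0 0 -.03 0 0 0;0 0 -.06 0 0 0;.02 0 -.09 0 0 0;.041 0 -.12 0 0 0;.041 0 -.12 0 0 0;.041 0 -.12 0 0 0'
python3 - <<'E'
from h import *
c=cap('wrist'); P=cloud(c); m=(P[...,0]>.475)&(P[...,0]<.52)&(abs(P[...,1]+.1125)<.005)
for a in np.arange(.475,.52,.005):
    k=m&(abs(P[...,0]-a)<.0025); print(a.round(3),np.median(P[k][:,2]).round(4))
for n,y in((1,.091),(3,-.0495)):
    m=(P[...,2]>.053)&(P[...,2]<.063)&(P[...,0]>.38)&(P[...,0]<.53)&(abs(P[...,1]-y)<.035); x=P[m]
    print(n,[np.round(q,1) for q in cv2.minAreaRect(x[:,:2].astype(np.float32)*1000)])
c=cap('top'); save(c,'top9.png')
E
```

```text
time_s: 34.18
position: [0.4687, -0.1106, 0.1595]
eef_rot: [0.002, 0.006, 1.0, -0.001]
ft_force: [0.5, 0.1, -0.4]
gripper_width: 0.004
grasp_force: 0.0
0.475 0.0436
0.48 0.0457
0.485 0.0454
0.49 0.0443
0.495 0.0431
0.5 0.0418
0.505 0.041
0.51 0.0401
0.515 0.0386
0.52 0.0352
1 [array([466.3,  90.1]), array([42.6, 78. ]), np.float64(88.3)]
3 [array([464.3, -49.2]), array([41.7, 77.2]), np.float64(89.5)]
```

View pics/top9.png

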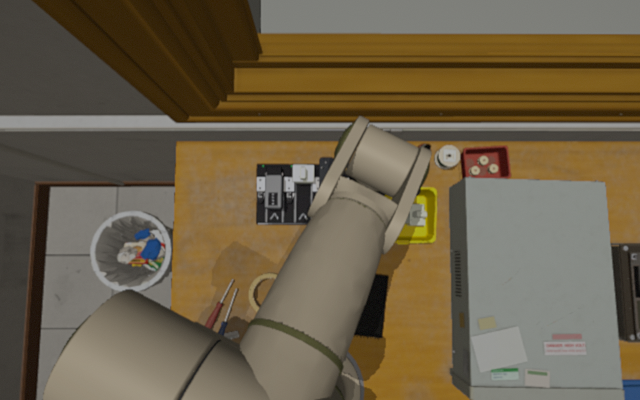

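The rocker is on, with its far half down. Pack 1 at (274,190) is seated, cap 2 at (303,172) is still on, a cap shows in the bin at (417,213), and no packs are left on the desk. Handing in.

```bash
python3 -c "from rig import manip, eyes, sensors; print(manip.sign_off())"
```

```text
the job is handed in; nothing more can be done
None
```

Job handed in: both packs are latched in bays 1 and 3, their caps are in the yellow bin, cap 2 is still on, the charger was switched on last, and I kept clear of the bottle and spool.

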